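# Hang the lift-off door back on its cupboard

### The arm

A 6-joint arm with a two-finger parallel gripper is mounted at the origin on a cart in front of the work surface, level with it; the furniture and walls round the work are solid. World frame = base frame: x ahead of the robot, y to its left, z up, the work surface at z = 0. Lengths are in mm, angles in rad, forces in N, time in s.
With the tool pointing down it reaches from about 400 to 925 mm from the base axis. Payload 12.5 kg.
Tool frame: the origin (TCP) lies at the very end of the fingers, on their centre line; the grasp point (between the pads) lies 19 mm behind it; z points along the fingers, y is the line along which they close (so a half turn about z gives the same grasp; the last joint's range is limited). The gripper opens to 95 mm and grips with 3 to 60 N. Pads are 20 mm wide; open, the fingers measure 119 mm over their backs; the gripper's body (75 mm by 180 mm) begins 59 mm behind the grasp point.
Start: joints at [1.107, 0.491, 1.559, -0, 1.092, -0.106], TCP at [218.868, 585.443, 214.661] pointing down, gripper open.
Joint ranges: [-3.1, 3.1], [-0.84, 2.19], [0.05, 2.79], [-1.13, 4.28], [0.06, 2.93], [-2.69, 2.69]. Speed limits (rad/s): [2.22, 2.22, 2.79, 3.14, 3.14, 3.14].

### API

Orientations are given as [roll, pitch, yaw] about the fixed x, y, z axes, in that order (R = Rz(yaw) Ry(pitch) Rx(roll)).
In Python, from cell import * gives the robot as it stands.
- The arm moves only by the tool jog_arm, never from a script. Its argument "targets" is a list of rows, each an object with "turn": the turn, a rotation vector about the world's x, y, z in degrees, a list of three; "slide": the shift along the world's x, y, z in mm, a list of three; "claw": the opening in per cent of the stroke, from 0 (shut) to 100 (fully open). In form: [{"turn": [wx, wy, wz], "slide": [x, y, z], "claw": claw}, ...]. A call has 1 to 5 rows; each row shifts and turns the commanded pose from where the row before left it; what a row does not reach is not made up. A row lasts 1/8 s, in which the tool goes at most 62.5 mm and 10.7 degrees, less where a joint would pass 70% of its speed; a pose out of reach is approached as far as the arm can. A call with a gripper value outside its range is refused whole. The fingers move at their own pace and stop on an object; the grip force is fixed at half the most. Time passes only in rows, so rows that do not move let the fingers close. It gives the time, the measured TCP pose, the force, the opening and the grip force at its end, in the units of the state.
- state(): the state, without advancing time (a new reading comes with each control period).
- read_camera(name): name is "side" or "top"; returns a dict with "frame" (384x512x3 uint8, blue, green, red), "mtx" (3x3 intrinsics, pixels), "R" (3x3) and "t" (3): a world point X has camera coordinates R X + t. Camera axes: x right, y down, z forward; pixel columns grow to the right and rows downward; lengths in mm; the calibration is good to about 2 mm. A picture is of the moment at which its call begins. There is no depth.
- job_done(): hands the job in; it is judged then, once.
Trained networks look in the newest picture that a camera, given by its name, has taken for a name from the list of things; names that differ only in an ending like _2 or _b are one class to them, and where a whole thing is asked for, a point or a joint stands for the part that bears it (a point fixed in the world has none). Each returns a list of dicts, best first, with "conf" (0 to 1); they miss things now and then, are a little off and sometimes report something else, mostly with a low value. They report only what shows in the picture. A call takes as long as a camera call.
- look_for(query, camera): "xy" ([column, row] in pixels, amid what is visible of it).
The state is a dict: "t": time; "joints": joint angles; "qvel": joint speeds; "tau": joint torques, N m; "eef_pos": TCP position; "tcp_rot": TCP orientation; "ft_force": force on the tool from outside, world axes, zero at the start; "moment": the same for the moment, N m; "opening": opening from 0.0 (shut) to 1.0 (fully open); "grip_force": force on a finger pad.
Only numpy, scipy, OpenCV 4.12 (cv2) and the standard library are available. Lean on these libraries where they do the work, as an engineer would, in place of code of your own. Each camera call takes 0.05 s, during which the arm holds its last target. There are 200 camera calls.

### The job

The door of the small white cupboard has been lifted off and stands in the grey slotted stand. Hang it back on the cupboard's two upright hinge pins, both sockets fully down on them, then swing it shut against the rubber stop. Go gently: feel for the pins rather than forcing the door, do not let it drop, and leave the vials, boxes, bottles and forceps standing or lying around where they are.

Things in the scene. Friction and masses are not known exactly. Their poses are not given: they have to be found in the camera images.
- cupboard: Small open-fronted white cupboard fixed to the worktop, 110 mm deep (its x), 150 wide (y), 196 high (z); origin under its centre. Its open front faces its own -x; its +y side is the hinge side. A steel hinge plate on the front of that side carries two upright steel pins, one above the other. A rubber stop strip for the shut door runs down the front of the -y side, its face at x = -61 mm.
- pin_nominal (a point): Centre of the top of the lower hinge shoulder (disc, 26 mm diameter, 13 thick): cupboard x = -74, y = +60, z = 48 mm, cupboard axes. Upper shoulder: 90 mm above. The pins stand on them on a clamped eccentric adjuster: their common vertical axis is 3.5 mm off this centre, in any horizontal direction, the same for both. Which is not reported: find it by feel or sight. It does not yield.
- pin_top_nominal (a point): Point 106 mm above pin_nominal, level with the top of the upper pin. Each pin: 12 mm diameter, 16 mm tall, its blunt top only lightly chamfered (1.2 x 1.5 mm). The sockets come to rest on the shoulders.
- stand: Grey plastic stand fixed to the worktop, 120 (x) x 70 (y) mm base; origin under its centre. Slot along its x, 18 mm wide between two 10 mm ribs, slot floor at 10 mm height, ribs up to 32 mm. The door starts upright in this slot.
- leaf_center (a point): Centre of the loose white door: panel 120 mm along its x, 14 thick along y, 175 high along z; 0.17 to 0.35 kg. +z up, +x to the hinge edge, +y out of the outer face, which has a knob 19 mm proud at x = -44. The plain top edge, 87.5 mm above, can be gripped. Square open: its x along the cupboard's x. Shut: its x along the cupboard's +y, its y along the cupboard's -x.
- leaf_lower_socket (a point): Centre of the downward mouth of the door's lower hinge socket (bore 14.2 mm diameter, 18 deep; outside 22 diameter, 22 high): 80 mm along +x and 51.5 below leaf_center, same axes. Fully down: height 48 mm. It must come in sideways 18 to 45 mm above that, then go straight down (the upper pin's shoulder is in the way higher up).
- leaf_upper_socket (a point): The same for the upper socket: 80 mm along +x and 38.5 mm above leaf_center. Fully down it is at height 138 mm; the door's underside is then 12 mm above the worktop.
- leaf_edge (a point): Middle of the door's free edge: 60 mm along -x from leaf_center. With the door shut against the rubber strip it is at cupboard x = -68 mm.
- vial_a: Small clear vial with cap, 25 mm diameter, 52 high, standing near the stand; origin under its centre. Bystander.
- vial_b: Small vial with cap, 22 mm diameter, 46 high, standing in front of the cupboard; origin under its centre. Bystander.
- pad_box: Small pale carton 50x60x47 mm, beside the cupboard on the hinge side; origin under its centre. Bystander.
- swab_box: Small carton 51x71x46 mm at the left front; origin under its centre. Bystander.
- clear_small: Clear bottle, 33 mm diameter, 100 high, at the left; origin under its centre. Bystander.
- saline_250: Clear bottle, 67 mm diameter, 148 high, at the right; origin under its centre. Bystander.
- forceps_small: Small forceps lying flat at the right front, 124x62x7 mm; origin under its centre. Bystander.

How it is judged:
By the outcome, as a careful person would: the job done as asked, in the order asked, and still so for the second after the job is handed in, with the robot touching nothing.
It also fails if it takes over 72 s, if anything falls off the work surface, if the arm or the gripper's body presses on something with over 40 N, if the wrist force passes 120 N, or if a joint passes its speed limit or range.

## Working session

There is one attempt and no reset: what is moved stays moved. The work goes in short steps, Python scripts to look and compute and a tool call to move; the robot and the scene stay as the last step left them, time stands still between calls to the robot, and variables do not carry over. Pictures are saved under pics/ and viewed, at most 12 in all, crops included, and the job is handed in when it is done.

Besides the shell and the picture viewer there is one more tool, called as a command line: name --argument value ..., lists and objects as JSON in quotes. jog_arm: Moves the arm, as the interface text tells. Its arguments: {"type":"object","properties":{"targets":{"type":"array","items":{"type":"object","properties":{"turn":{"type":"array","items":{"type":"number"}},"slide":{"type":"array","items":{"type":"number"}},"claw":{"type":"number"}}}}},"required":["targets"]}

```bash
mkdir -p pics; ls
python3 - <<'E'
from cell import *
import cv2,numpy as np
s=state();print(s['t'],s['eef_pos'],s['tcp_rot'],s['ft_force'],s['opening'])
for c in('side','top'):
    d=read_camera(c);cv2.imwrite(f'pics/{c}0.png',cv2.resize(d['frame'],(800,600),interpolation=cv2.INTER_CUBIC))
    print(c,np.round(d['mtx'],1).tolist(),np.round(d['R'],4).tolist(),np.round(d['t'],1).tolist(),(-d['R'].T@d['t']).round())
    for q in['cupboard','stand','leaf_center','leaf_lower_socket','leaf_upper_socket','leaf_edge','pin_nominal','pin_top_nominal','vial_a','pad_box','saline_250']:
        print(q,[(np.round(r['xy'],1).tolist(),round(r['conf'],2)) for r in look_for(q,c)[:2]])
E
```

```text
pics
0.0 [218.74138978 585.20568106 214.06387082] [-3.14048714e+00 -1.10570600e-04  2.78376806e+00] [0.15904367 0.46694807 0.22288308] 0.999206945006081
side [[367.3, 0.0, 255.9], [0.0, 367.3, 189.4], [0.0, 0.0, 1.0]] [[0.9568, -0.2906, -0.0016], [-0.2449, -0.8036, -0.5424], [0.1564, 0.5194, -0.8401]] [-492.3, 162.0, 1150.1] [ 331. -610. 1053.]
cupboard [([290.6, 211.7], 0.82), ([301.6, 307.1], 0.45)]
stand [([217.2, 145.6], 0.81)]
leaf_center [([215.3, 125.2], 0.68)]
leaf_lower_socket [([216.6, 122.9], 0.7), ([305.3, 309.7], 0.65)]
leaf_upper_socket [([219.5, 125.1], 0.57)]
leaf_edge [([216.1, 123.3], 0.87)]
pin_nominal [([291.3, 210.5], 0.76)]
pin_top_nominal [([292.6, 211.3], 0.98)]
vial_a [([240.2, 269.7], 0.49)]
pad_box []
saline_250 [([303.1, 308.5], 0.58)]
top [[489.2, 0.0, 252.9], [0.0, 489.2, 196.7], [0.0, 0.0, 1.0]] [[0.0052, -1.0, -0.0042], [-0.9969, -0.0048, -0.0791], [0.0791, 0.0046, -0.9969]] [-3.6, 548.4, 1837.8] [ 401.   -9. 1875.]
cupboard [([285.7, 185.2], 0.76)]
stand [([185.7, 223.2], 0.67), ([142.9, 236.3], 0.53)]
leaf_center [([176.9, 221.5], 0.8)]
leaf_lower_socket [([176.9, 216.3], 0.91)]
leaf_upper_socket [([177.5, 219.3], 0.71)]
leaf_edge [([177.0, 220.2], 0.91)]
pin_nominal [([290.8, 183.5], 0.93)]
pin_top_nominal [([290.9, 187.0], 0.75), ([175.5, 217.7], 0.54)]
vial_a []
pad_box [([256.3, 177.9], 0.63)]
saline_250 [([357.1, 202.0], 0.64)]
```

Run:
```python
import cv2
t=cv2.imread('pics/top0.png');s=cv2.imread('pics/side0.png')
# factor 1.5625
c=t[235:400,215:515];cv2.imwrite('pics/tc.png',cv2.resize(c,None,fx=2.66,fy=2.66,interpolation=cv2.INTER_CUBIC))
```

```text
(no output)
```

View pics/side0.png

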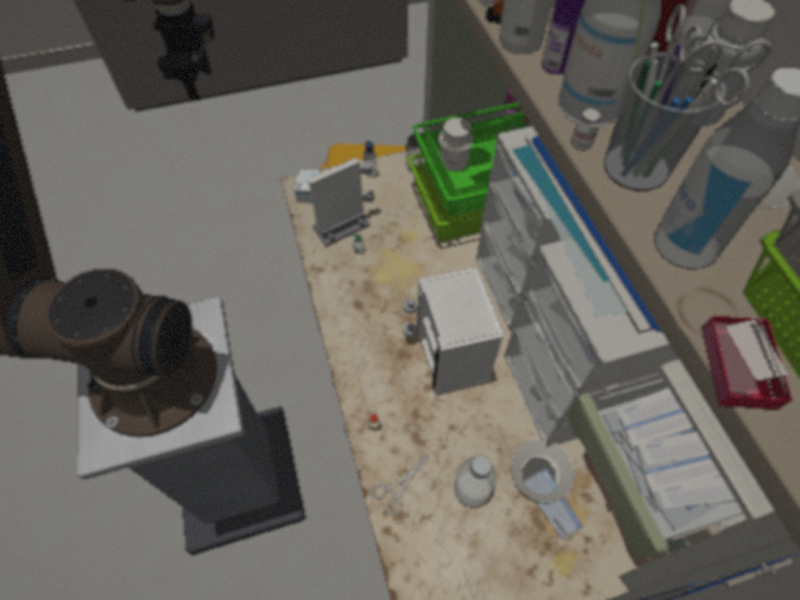

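View pics/top0.png

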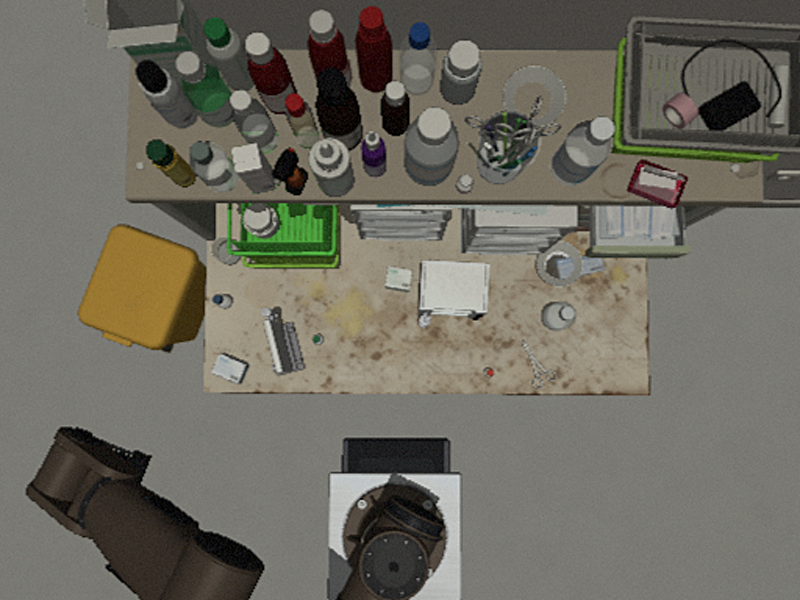

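Side picture: door in its stand at about (340,200), cupboard at (458,330) with pins at (410,305) and (410,330). Top picture: door at (282,340), cupboard at (455,288), hinge pin at (425,320).

View pics/tc.png

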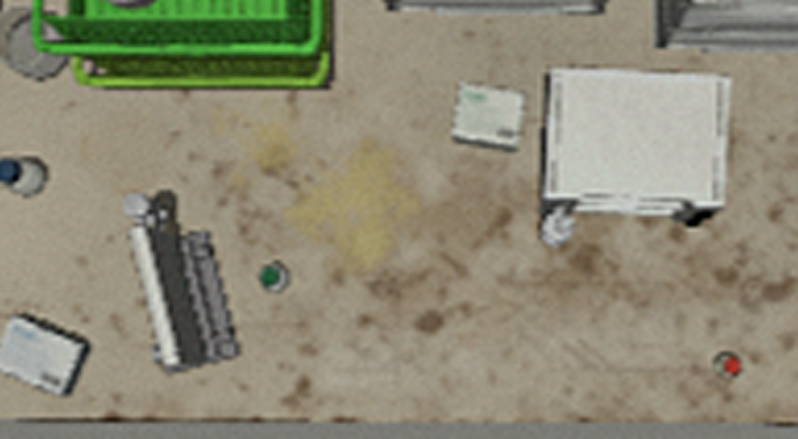

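Run:
```python
import cv2,numpy as np
s=cv2.imread('pics/side0.png')
a=cv2.resize(s[140:260,280:400],(400,400),interpolation=cv2.INTER_CUBIC)
b=cv2.resize(s[255:405,370:520],(400,400),interpolation=cv2.INTER_CUBIC)
cv2.imwrite('pics/sc.png',np.hstack([a,b]))
```

```text
(no output)
```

View pics/sc.png

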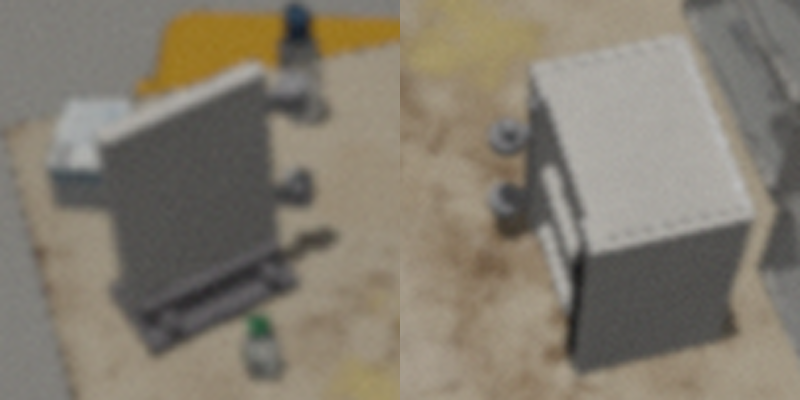

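Top crop: door top edge from (140,229) to (170,366), hinge socket at (136,206) on the far end; cupboard roof corners (548,70), (730,76), (722,205), (546,197). Side crop: cupboard roof corners at (530,70), (685,38), (752,213), (590,248); shoulders at (506,130) and (505,195). Vials are clear of the door's swing.

```bash
cat > h.py <<'E'
import cv2,numpy as np
from scipy.optimize import least_squares
CAM={'side':(np.array([[367.3,0,255.9],[0,367.3,189.4],[0,0,1]]),np.array([[0.9568,-0.2906,-0.0016],[-0.2449,-0.8036,-0.5424],[0.1564,0.5194,-0.8401]]),np.array([-492.3,162.0,1150.1])),
'top':(np.array([[489.2,0,252.9],[0,489.2,196.7],[0,0,1]]),np.array([[0.0052,-1.0,-0.0042],[-0.9969,-0.0048,-0.0791],[0.0791,0.0046,-0.9969]]),np.array([-3.6,548.4,1837.8]))}
def proj(c,X):
    K,R,t=CAM[c];p=(K@(R@np.asarray(X,float).T+t[:,None]));return (p[:2]/p[2]).T
def onz(c,uv,z):
    K,R,t=CAM[c];d=R.T@np.linalg.inv(K)@np.array([*uv,1.]);o=-R.T@t;return o+d*(z-o[2])/d[2]
def world(p,P):
    x,y,a=p;c,s=np.cos(a),np.sin(a);P=np.asarray(P,float);return np.c_[x+c*P[:,0]-s*P[:,1],y+s*P[:,0]+c*P[:,1],P[:,2]]
def fit(obs,p0):
    def f(p): return np.concatenate([(proj(c,world(p,P))-np.asarray(u)).ravel() for c,P,u in obs])
    r=least_squares(f,p0,loss='soft_l1');return r.x,f(r.x).reshape(-1,2)
tc=lambda L:[((x/2.66+215)/1.5625,(y/2.66+235)/1.5625) for x,y in L]
sa=lambda L:[((x*.3+280)/1.5625,(y*.3+140)/1.5625) for x,y in L]
sb=lambda L:[(((x-400)*.375+370)/1.5625,(y*.375+255)/1.5625) for x,y in L]
E
python3 - <<'E'
from h import *
C=[(-55,75,196),(55,75,196),(55,-75,196),(-55,-75,196)]
for o in ([('top',C,tc([(546,197),(548,70),(730,76),(722,205)]))],[('side',C,sb([(530,70),(685,38),(752,213),(590,248)]))]):
    print(fit(o,[600,-40,0]))
o=[('top',C,tc([(546,197),(548,70),(730,76),(722,205)])),('side',C,sb([(530,70),(685,38),(752,213),(590,248)]))]
p,r=fit(o,[600,-40,0]);print('cup',p.round(3))
print('pin',world(p,[(-74,60,48),(-74,60,154)]).round(1), proj('side',world(p,[(-74,60,154),(-74,60,64)])),sb([(506,130),(505,195)]),proj('top',world(p,[(-74,60,154)])),tc([(555,225)]))
D=[(60,0,185),(-60,0,185)]
T=tc([(140,229),(170,366)]);print([onz('top',u,185).round(1) for u in T], onz('top',tc([(136,206)])[0],145).round(1))
S=sa([(258,70),(105,140)]);print([onz('side',u,185).round(1) for u in S])
print('door',fit([('top',D,T),('side',D,S)],[500,300,0]))
print('vial_b',onz('top',tc([(730,365)])[0],46).round(),'vial_a',onz('top',tc([(272,275)])[0],52).round(),'pad',onz('top',tc([(489,112)])[0],47).round())
E
```

```text
(array([ 5.81523537e+02, -1.31964330e+02, -3.65475611e-02]), array([[-0.57518866,  0.4993808 ],
       [ 0.19100376, -0.6177783 ],
       [-0.24489837, -0.29311753],
       [ 0.65520835,  0.37309269]]))
(array([ 5.84437552e+02, -1.31579528e+02, -5.95351540e-02]), array([[-0.16070074, -1.93862367],
       [-0.27617673, -1.64187826],
       [ 0.7853411 ,  0.95356364],
       [-0.22552452,  1.18290429]]))
cup [ 5.83075e+02 -1.32114e+02 -4.80000e-02]
pin [[512.  -68.6  48. ]
 [512.  -68.6 154. ]] [[261.86931477 192.23993782]
 [261.52003707 207.76937551]] [(262.24, 194.4), (262.0, 210.0)] [[271.92329977 204.10585358]] [(271.1338345864662, 204.53533834586466)]
[array([503.5, 280.9, 185. ]), array([389.9, 254. , 185. ])] [525.6 291.6 145. ]
[array([505.4, 279.2, 185. ]), array([399.3, 248. , 185. ])]
door (array([4.48279155e+02, 2.66306011e+02, 2.47058240e-01]), array([[ 0.00505917, -0.8507874 ],
       [ 0.67723195, -0.05943369],
       [ 0.16367648, -0.41009154],
       [-3.04819363, -0.17270233]]))
vial_b [ 392. -227.   46.] vial_a [471. 185.  52.] pad [619.  -9.  47.]
```

jog_arm --targets '[{"slide": [40,-55,0],"turn": [0,0,8.5],"claw": 100},{"slide": [40,-55,0],"turn": [0,0,8.5],"claw": 100},{"slide": [40,-55,0],"turn": [0,0,8.5],"claw": 100},{"slide": [40,-55,0],"turn": [0,0,8.5],"claw": 100},{"slide": [40,-55,0],"turn": [0,0,0],"claw": 60}]'

```text
t: 1.82
eef_pos: [403.6, 331.0, 214.9]
tcp_rot: [3.141, 0.001, -2.904]
ft_force: [0.9, 1.3, 0.8]
opening: 0.94
grip_force: 0.0
```

jog_arm --targets '[{"slide": [29,-43,0],"turn": [0,0,0],"claw": 60},{"slide": [0,0,0],"turn": [0,0,0],"claw": 60},{"slide": [0,0,0],"turn": [0,0,0],"claw": 60}]'

```text
t: 2.2
eef_pos: [431.5, 289.9, 214.7]
tcp_rot: [3.141, -0.0, -2.907]
ft_force: [-0.2, 0.4, -0.0]
opening: 0.64
grip_force: 0.0
```

Run:
```python
from cell import *
import cv2,numpy as np
s=state();print(s['t'],s['eef_pos'],np.degrees(s['tcp_rot']),s['joints'],s['ft_force'],s['opening'])
t=read_camera('top')['frame'];u=read_camera('side')['frame']
a=cv2.resize(t[170:270,130:230],(400,400),interpolation=cv2.INTER_CUBIC)
b=cv2.resize(u[70:170,160:260],(400,400),interpolation=cv2.INTER_CUBIC)
cv2.imwrite('pics/g1.png',np.hstack([a,b]))
```

```text
2.2 [431.51657699 289.9167538  214.69753189] [ 1.79983977e+02 -2.41834994e-03 -1.66534847e+02] [ 4.64331619e-01  3.42078165e-01  1.81387532e+00  3.38200574e-04
  9.85616725e-01 -1.34166277e+00] [-0.23406625  0.44339519 -0.02230915] 0.6401648149809505
```

View pics/g1.png

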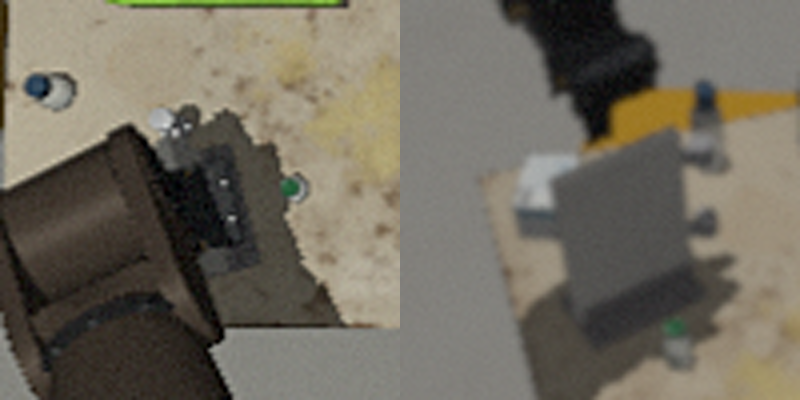

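The gripper is aligned with the door (103.5°), about 23 mm to its left, as computed. Turning a half turn gives the last joint room for the closing swing.

jog_arm --targets '[{"slide": [0,0,0],"turn": [0,0,-10],"claw": 60},{"slide": [0,0,0],"turn": [0,0,-10],"claw": 60},{"slide": [0,0,0],"turn": [0,0,-10],"claw": 60},{"slide": [0,0,0],"turn": [0,0,-10],"claw": 60},{"slide": [0,0,0],"turn": [0,0,-10],"claw": 60}]'

```text
t: 2.92
eef_pos: [430.9, 290.9, 214.6]
tcp_rot: [3.142, -0.0, 2.501]
ft_force: [-0.2, 0.2, 1.0]
opening: 0.602
grip_force: 0.0
```

jog_arm --targets '[{"slide": [0,0,0],"turn": [0,0,-10],"claw": 60},{"slide": [0,0,0],"turn": [0,0,-10],"claw": 60},{"slide": [0,0,0],"turn": [0,0,-10],"claw": 60},{"slide": [0,0,0],"turn": [0,0,-10],"claw": 60},{"slide": [0,0,0],"turn": [0,0,-10],"claw": 60}]'

```text
t: 3.55
eef_pos: [430.9, 290.9, 214.7]
tcp_rot: [3.142, -0.0, 1.628]
ft_force: [0.1, 0.4, -0.1]
opening: 0.599
grip_force: 0.0
```

jog_arm --targets '[{"slide": [0,0,0],"turn": [0,0,-10],"claw": 60},{"slide": [0,0,0],"turn": [0,0,-10],"claw": 60},{"slide": [0,0,0],"turn": [0,0,-10],"claw": 60},{"slide": [0,0,0],"turn": [0,0,-10],"claw": 60},{"slide": [0,0,0],"turn": [0,0,-10],"claw": 60}]'

```text
t: 4.18
eef_pos: [430.9, 290.9, 214.7]
tcp_rot: [3.142, 0.0, 0.756]
ft_force: [0.2, 0.1, 0.0]
opening: 0.602
grip_force: 0.0
```

jog_arm --targets '[{"slide": [8,-11,0],"turn": [0,0,-10],"claw": 60},{"slide": [8,-12,0],"turn": [0,0,-10],"claw": 60},{"slide": [0,0,0],"turn": [0,0,-10],"claw": 60},{"slide": [0,0,0],"turn": [0,0,0],"claw": 60},{"slide": [0,0,0],"turn": [0,0,0],"claw": 60}]'

```text
t: 4.8
eef_pos: [447.2, 267.4, 214.7]
tcp_rot: [3.142, 0.0, 0.241]
ft_force: [-0.1, 0.9, 0.0]
opening: 0.6
grip_force: 0.0
```

jog_arm --targets '[{"slide": [0,0,-22],"turn": [0,0,0],"claw": 60},{"slide": [0,0,-22],"turn": [0,0,0],"claw": 60},{"slide": [0,0,-20],"turn": [0,0,0],"claw": 60},{"slide": [0,0,0],"turn": [0,0,0],"claw": 60}]'

```text
t: 5.3
eef_pos: [447.0, 266.8, 149.7]
tcp_rot: [3.141, 0.002, 0.238]
ft_force: [0.4, 0.1, 0.4]
opening: 0.599
grip_force: 0.0
```

Run:
```python
from cell import *
import cv2,numpy as np
s=state();print(s['t'],s['eef_pos'],np.degrees(s['tcp_rot']),s['joints'],s['ft_force'],s['opening'])
u=read_camera('side')['frame']
cv2.imwrite('pics/g2.png',cv2.resize(u[70:170,160:260],(500,500),interpolation=cv2.INTER_CUBIC))
```

```text
5.3 [446.98504754 266.78204972 149.73060738] [1.79971152e+02 1.39600766e-01 1.36603397e+01] [ 4.11200659e-01  4.26824705e-01  1.88506196e+00 -1.04276049e-04
  8.32192765e-01  1.74364877e+00] [0.42478732 0.06304825 0.42210135] 0.5989330287609311
```

View pics/g2.png

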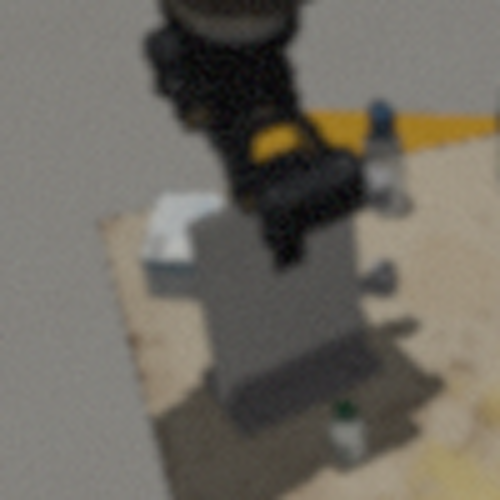

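The fingers straddle the door's top edge near its middle (288,240). Closing, then lifting.

jog_arm --targets '[{"slide": [0,0,0],"claw": 30},{"slide": [0,0,0],"claw": 0},{"slide": [0,0,0],"claw": 0},{"slide": [0,0,0],"claw": 0},{"slide": [0,0,0],"claw": 0}]'

```text
validation failed for argument at $.ta...
```

jog_arm --targets '[{"slide": [0,0,0],"claw": 0},{"slide": [0,0,0],"claw": 0},{"slide": [0,0,0],"claw": 0},{"slide": [0,0,0],"claw": 0}]'

```text
validation failed for argument at $.ta...
```

Rows need every field.

jog_arm --targets '[{"slide": [0,0,0],"turn": [0,0,0],"claw": 30},{"slide": [0,0,0],"turn": [0,0,0],"claw": 0},{"slide": [0,0,0],"turn": [0,0,0],"claw": 0},{"slide": [0,0,0],"turn": [0,0,0],"claw": 0},{"slide": [0,0,0],"turn": [0,0,0],"claw": 0}]'

```text
t: 5.98
eef_pos: [447.7, 266.8, 150.7]
tcp_rot: [-3.141, -0.0, 0.236]
ft_force: [-0.7, 4.3, -2.2]
opening: 0.154
grip_force: 29.8
```

jog_arm --targets '[{"slide": [0,0,0],"turn": [0,0,0],"claw": 0},{"slide": [0,0,0],"turn": [0,0,0],"claw": 0}]'

```text
t: 6.22
eef_pos: [447.7, 267.0, 150.7]
tcp_rot: [-3.141, -0.0, 0.236]
ft_force: [-0.9, 3.5, 0.8]
opening: 0.15
grip_force: 29.8
```

jog_arm --targets '[{"slide": [0,0,6],"turn": [0,0,0],"claw": 0},{"slide": [0,0,12],"turn": [0,0,0],"claw": 0},{"slide": [0,0,16],"turn": [0,0,0],"claw": 0},{"slide": [0,0,16],"turn": [0,0,0],"claw": 0},{"slide": [0,0,10],"turn": [0,0,0],"claw": 0}]'

```text
t: 6.85
eef_pos: [447.9, 266.4, 212.0]
tcp_rot: [3.141, -0.001, 0.236]
ft_force: [0.1, -0.5, -2.4]
opening: 0.145
grip_force: 30.0
```

jog_arm --targets '[{"slide": [-2,-15,0],"turn": [0,0,-2],"claw": 0},{"slide": [-5,-30,0],"turn": [0,0,-2],"claw": 0},{"slide": [-6,-40,0],"turn": [0,0,-2],"claw": 0},{"slide": [-6,-40,0],"turn": [0,0,-2],"claw": 0},{"slide": [-6,-40,0],"turn": [0,0,-2],"claw": 0}]'

```text
t: 7.48
eef_pos: [421.6, 99.7, 210.2]
tcp_rot: [3.141, 0.001, 0.058]
ft_force: [-0.0, 0.9, -1.6]
opening: 0.147
grip_force: 30.0
```

jog_arm --targets '[{"slide": [-6,-40,0],"turn": [0,0,-2],"claw": 0},{"slide": [-6,-40,0],"turn": [0,0,-2],"claw": 0},{"slide": [-6,-40,0],"turn": [0,0,-2],"claw": 0},{"slide": [-5,-30,0],"turn": [0,0,-0.5],"claw": 0},{"slide": [0,-17,0],"turn": [0,0,0],"claw": 0}]'

```text
t: 8.1
eef_pos: [398.3, -67.0, 210.3]
tcp_rot: [3.141, 0.001, -0.056]
ft_force: [0.6, 0.5, -2.4]
opening: 0.151
grip_force: 30.0
```

jog_arm --targets '[{"slide": [0,0,-10],"turn": [0,0,0],"claw": 0},{"slide": [0,0,-10],"turn": [0,0,0],"claw": 0},{"slide": [0,0,-8],"turn": [0,0,0],"claw": 0},{"slide": [0,0,0],"turn": [0,0,0],"claw": 0}]'

```text
t: 8.6
eef_pos: [399.3, -64.7, 181.9]
tcp_rot: [-3.141, 0.002, -0.052]
ft_force: [0.6, -1.1, -1.3]
opening: 0.147
grip_force: 30.0
```

Run:
```python
from cell import *
import cv2,numpy as np
s=state();print(s['t'],s['eef_pos'],np.degrees(s['tcp_rot']),s['joints'],s['ft_force'],s['moment'],s['opening'])
f=np.mean([read_camera('side')['frame'].astype(float) for _ in range(4)],0).astype(np.uint8)
cv2.imwrite('pics/side_m.png',f)
cv2.imwrite('pics/g3.png',cv2.resize(f[150:250,200:320],(800,667),interpolation=cv2.INTER_CUBIC)[:600])
```

```text
8.6 [399.34654277 -64.73638231 181.92338415] [-1.79980829e+02  9.30238126e-02 -2.95539303e+00] [-3.24251770e-01  2.26518574e-01  2.10552227e+00 -1.58602205e-04
  8.11205507e-01  1.29823548e+00] [ 0.56507984 -1.07540926 -1.33798838] [-0.05062354  0.18365056 -0.03878179] 0.14674195355558323
```

View pics/g3.png

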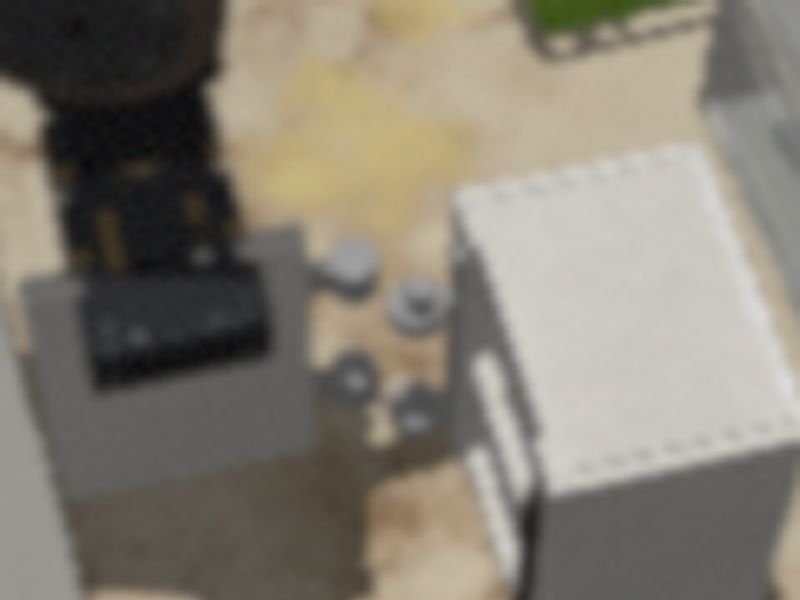

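The door hangs level; upper socket top at (350,262), upper shoulder at (420,305) with the pin's darker top at about (424,297), lower ones at (352,378) and (415,405). Measuring the pin more finely.

Run:
```python
from cell import *
from h import *
f=cv2.imread('pics/side_m.png',0).astype(int)
p=[583.1,-132.1,-.048]
N=lambda z:proj('side',world(p,[(-74,60,z)]))[0].round(2)
print('side pred shoulder138',N(138),'pintop',N(154),'48',N(48),'64',N(64))
ds=(proj('side',world(p,[(-64,60,154),(-74,70,154)]))-N(154))/10;print('px/mm dx,dy',ds.round(3))
print('cols',list(range(256,270)))
for r in range(188,202):print(r,f[r,256:270])
print('lower')
for r in range(203,218):print(r,f[r,256:270])
t=np.mean([read_camera('top')['frame'].astype(float) for _ in range(4)],0)
cv2.imwrite('pics/top_m.png',t);g=t.mean(2).astype(int)
M=lambda z:proj('top',world(p,[(-74,60,z)]))[0].round(2)
print('top pred',M(138),M(154),'cols',list(range(263,280)))
for r in range(196,213):print(r,g[r,263:280])
```

```text
side pred shoulder138 [261.81 195.15] pintop [261.88 192.23] 48 [261.47 210.31] 64 [261.53 207.76]
px/mm dx,dy [[ 0.333 -0.071]
 [-0.087 -0.281]]
cols [256, 257, 258, 259, 260, 261, 262, 263, 264, 265, 266, 267, 268, 269]
188 [152 152 154 158 161 166 171 174 175 175 164 144 134 126]
189 [147 148 154 155 158 160 166 168 170 171 162 137 114 106]
190 [134 143 152 152 154 155 159 163 165 166 156 127  98  90]
191 [118 139 151 152 151 152 157 157 157 158 152 126  93  89]
192 [114 139 153 153 146 150 154 155 152 150 150 127  97  89]
193 [118 141 151 152 143 140 146 149 143 146 146 128  99  90]
194 [133 144 151 151 138 126 126 126 127 135 141 127 102  93]
195 [147 148 152 151 137 114  99  97 106 125 129 116  98  92]
196 [150 147 144 147 139 118  97  92 103 119 116  98  88  91]
197 [151 143 132 133 136 130 118 109 113 114 105  89  84  90]
198 [150 142 130 119 122 125 124 116 107 102 100  90  85  90]
199 [150 148 138 122 111 106 106 103 101 107 107  95  85  92]
200 [150 151 146 137 125 116 112 114 122 129 119  98  86  91]
201 [146 146 145 144 139 137 136 139 145 143 126  97  86  92]
lower
203 
[... 1733 characters left out ...]
152 143 124  76 159 194 189 143 146 156 148 136 128 132 122 120]
206 [155 154 151 139 107 127 179 196 184 164 173 170 136 125 130 127 122]
207 [155 154 155 146  97 152 170 189 213 205 178 145 126 120 123 126 125]
208 [156 155 155 148 130 138 112  95  99  92  73  92 117 121 120 118 125]
209 [136 159 157 152 146 105  50  39  68 111 123 118 115 119 108  97 100]
210 [ 80  87 134 162 163 109  42  77 149 176 176 175 145 113 101  97  91]
211 [ 66  61  79  92  92  69  37 147 189 186 183 182 184 139  94 101  97]
212 [ 72  68  69  63  61  58  62 169 194 185 185 184 195 145  82  92  89][ WARN:0@1.546] global loadsave.cpp:1063 imwrite_ Unsupported depth image for selected encoder is fallbacked to CV_8U.
```

Run:
```python
from h import *
p=[583.1,-132.1,-.048]
a=np.linspace(0,2*np.pi,60)
def circ(x,y,z,r):return np.c_[x+r*np.cos(a),y+r*np.sin(a),np.full(60,z)]
n=world(p,[(-74,60,138)])[0]
yaw=np.radians(-2.96);s=np.array([399.35,-64.74])+80*np.array([np.cos(yaw),np.sin(yaw)])
print('nominal',n,'socket',s)
out=[]
for c,u0,v0 in(('side',241,178),('top',253,186)):
    f=cv2.imread(f'pics/{c}_m.png');k=10
    im=cv2.resize(f[v0:v0+40,u0:u0+40],None,fx=k,fy=k,interpolation=cv2.INTER_CUBIC)
    im2=im.copy()
    for X,col in((circ(n[0],n[1],138,13),(0,255,0)),(circ(*s,189.2,11),(0,0,255))):
        q=((proj(c,X)-[u0,v0]+.5)*k).astype(int);cv2.polylines(im2,[q],1,col,1)
    out.append(np.vstack([im2[:300],im[:300]]))
cv2.imwrite('pics/ov.png',np.hstack(out))
```

```text
nominal [512.06412584 -68.61847054 138.        ] socket [479.2432663  -68.87110149]
```

View pics/ov.png

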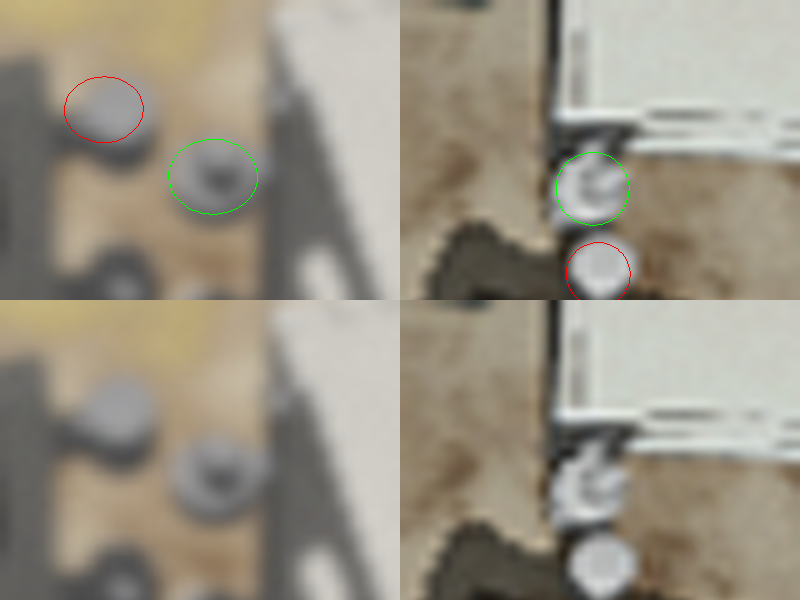

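The overlay shows the socket about 3 mm further +x and 1 mm further −y than assumed, at side (118,108) and top (603,266). The pin sits off its shoulder centre by roughly 1 mm in +x and 3.5 mm in −y: its shaded side is at side (221,178), its bright top at top (603,183). So the shift is about (+31, −2.5).

jog_arm --targets '[{"slide": [8,-1,0],"turn": [0,0,0],"claw": 0},{"slide": [10,-1,0],"turn": [0,0,0],"claw": 0},{"slide": [8,-0.5,0],"turn": [0,0,0],"claw": 0},{"slide": [5,0,0],"turn": [0,0,0],"claw": 0},{"slide": [0,0,0],"turn": [0,0,0],"claw": 0}]'

```text
t: 9.62
eef_pos: [430.9, -67.8, 182.5]
tcp_rot: [3.142, 0.0, -0.052]
ft_force: [-0.5, 0.2, -2.4]
opening: 0.144
grip_force: 30.0
```

jog_arm --targets '[{"slide": [0,0,-4],"turn": [0,0,0],"claw": 0},{"slide": [0,0,-4],"turn": [0,0,0],"claw": 0},{"slide": [0,0,-2],"turn": [0,0,0],"claw": 0},{"slide": [0,0,0],"turn": [0,0,0],"claw": 0}]'

```text
t: 10.12
eef_pos: [430.6, -67.8, 172.5]
tcp_rot: [3.142, 0.0, -0.052]
ft_force: [0.0, -0.6, -1.7]
opening: 0.14
grip_force: 30.0
```

jog_arm --targets '[{"slide": [0,0,-1.5],"turn": [0,0,0],"claw": 0},{"slide": [0,0,-1.5],"turn": [0,0,0],"claw": 0},{"slide": [0,0,-1],"turn": [0,0,0],"claw": 0},{"slide": [0,0,0],"turn": [0,0,0],"claw": 0}]'

```text
t: 10.62
eef_pos: [430.7, -67.8, 168.7]
tcp_rot: [3.141, -0.0, -0.052]
ft_force: [-0.3, 1.1, -2.0]
opening: 0.144
grip_force: 30.0
```

jog_arm --targets '[{"slide": [0,0,-1],"turn": [0,0,0],"claw": 0},{"slide": [0,0,-1],"turn": [0,0,0],"claw": 0},{"slide": [0,0,0],"turn": [0,0,0],"claw": 0}]'

```text
t: 11.0
eef_pos: [430.5, -67.7, 167.3]
tcp_rot: [3.141, -0.0, -0.052]
ft_force: [-6.0, 1.6, 11.4]
opening: 0.15
grip_force: 30.0
```

Contact with a push toward −x, as from the chamfer; yield that way.

jog_arm --targets '[{"slide": [-0.5,0.1,0],"turn": [0,0,0],"claw": 0},{"slide": [-0.5,0.2,0],"turn": [0,0,0],"claw": 0},{"slide": [0,0,0],"turn": [0,0,0],"claw": 0}]'

```text
t: 11.38
eef_pos: [430.1, -67.6, 167.2]
tcp_rot: [3.141, -0.002, -0.052]
ft_force: [-1.6, 0.6, 5.6]
opening: 0.144
grip_force: 30.0
```

jog_arm --targets '[{"slide": [-0.5,0,0],"turn": [0,0,0],"claw": 0},{"slide": [-0.3,0,-0.5],"turn": [0,0,0],"claw": 0},{"slide": [0,0,-0.5],"turn": [0,0,0],"claw": 0},{"slide": [0,0,0],"turn": [0,0,0],"claw": 0}]'

```text
t: 11.88
eef_pos: [428.8, -67.3, 165.5]
tcp_rot: [-3.141, 0.0, -0.052]
ft_force: [2.2, 4.3, 0.9]
opening: 0.144
grip_force: 30.0
```

jog_arm --targets '[{"slide": [0,0.4,-0.7],"turn": [0,0,0],"claw": 0},{"slide": [0,0.2,-0.8],"turn": [0,0,0],"claw": 0},{"slide": [0,0,-0.5],"turn": [0,0,0],"claw": 0},{"slide": [0,0,0],"turn": [0,0,0],"claw": 0}]'

```text
t: 12.38
eef_pos: [428.8, -66.9, 163.6]
tcp_rot: [3.142, 0.0, -0.052]
ft_force: [1.0, 2.4, -1.1]
opening: 0.142
grip_force: 30.0
```

Both sockets are going down freely.

jog_arm --targets '[{"slide": [0,0.3,-2],"turn": [0,0,0],"claw": 0},{"slide": [0,0,-2],"turn": [0,0,0],"claw": 0},{"slide": [0,0,-2],"turn": [0,0,0],"claw": 0},{"slide": [0,0,0],"turn": [0,0,0],"claw": 0}]'

```text
t: 12.88
eef_pos: [428.8, -66.6, 157.4]
tcp_rot: [3.142, 0.0, -0.052]
ft_force: [-0.2, 0.8, -2.6]
opening: 0.146
grip_force: 30.0
```

jog_arm --targets '[{"slide": [0,0,-1.5],"turn": [0,0,0],"claw": 0},{"slide": [0,0,-1.5],"turn": [0,0,0],"claw": 0},{"slide": [0,0,-1],"turn": [0,0,0],"claw": 0},{"slide": [0,0,0],"turn": [0,0,0],"claw": 0}]'

```text
t: 13.38
eef_pos: [428.9, -66.6, 153.6]
tcp_rot: [3.142, 0.0, -0.052]
ft_force: [1.0, 1.1, -3.5]
opening: 0.145
grip_force: 30.0
```

jog_arm --targets '[{"slide": [0,0,-1],"turn": [0,0,0],"claw": 0},{"slide": [0,0,-0.7],"turn": [0,0,0],"claw": 0},{"slide": [0,0,-0.5],"turn": [0,0,0],"claw": 0},{"slide": [0,0,0],"turn": [0,0,0],"claw": 0}]'

```text
t: 13.88
eef_pos: [428.8, -66.6, 152.2]
tcp_rot: [3.141, -0.001, -0.052]
ft_force: [-4.6, 0.8, 10.6]
opening: 0.148
grip_force: 30.0
```

Seated on the shoulders at z = 152 (16 mm below first contact). Loosen into a loose cage round the top edge, then swing.

jog_arm --targets '[{"slide": [0,0,0.7],"turn": [0,0,0],"claw": 0},{"slide": [0,0,0],"turn": [0,0,0],"claw": 20},{"slide": [0,0,0],"turn": [0,0,0],"claw": 30},{"slide": [0,0,0],"turn": [0,0,0],"claw": 30},{"slide": [0,0,0],"turn": [0,0,0],"claw": 30}]'

```text
t: 14.5
eef_pos: [428.9, -66.6, 152.1]
tcp_rot: [3.142, 0.0, -0.052]
ft_force: [-0.2, 0.9, 0.4]
opening: 0.301
grip_force: 0.0
```

jog_arm --targets '[{"slide": [0.2,-7.2,0],"turn": [0,0,5],"claw": 30},{"slide": [0.3,-7.2,0],"turn": [0,0,5],"claw": 30},{"slide": [1.4,-7.1,0],"turn": [0,0,5],"claw": 30},{"slide": [1.6,-7.1,0],"turn": [0,0,5],"claw": 30}]'

```text
t: 15.0
eef_pos: [432.4, -95.4, 152.1]
tcp_rot: [3.142, 0.0, 0.3]
ft_force: [-0.2, -0.4, 0.0]
opening: 0.299
grip_force: 0.1
```

Run:
```python
from cell import *
import cv2,numpy as np
s=state();print(s['t'],s['eef_pos'],np.degrees(s['tcp_rot']),s['joints'],s['ft_force'],s['opening'])
f=np.mean([read_camera('side')['frame'].astype(float) for _ in range(3)],0).astype(np.uint8)
cv2.imwrite('pics/g4.png',cv2.resize(f[150:240,200:320],(800,600),interpolation=cv2.INTER_CUBIC))
```

```text
15.0 [432.40722489 -95.40521069 152.1414374 ] [1.79997292e+02 7.90761843e-04 1.71626209e+01] [-3.66508007e-01  3.25162309e-01  2.06098313e+00 -6.66498380e-05
  7.55428862e-01  9.04792596e-01] [-0.24134572 -0.39271477  0.01535071] 0.29923231950279783
```

View pics/g4.png

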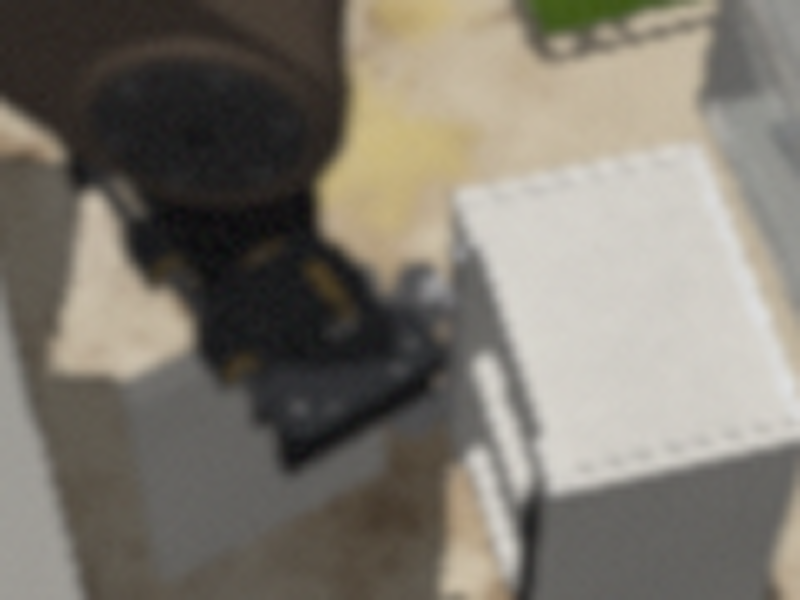

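The door is hinged on the pins (socket at (425,285)) and follows the cage. Continuing the arc.

jog_arm --targets '[{"slide": [2.5,-6.8,0],"turn": [0,0,5],"claw": 30},{"slide": [2.9,-6.6,0],"turn": [0,0,5],"claw": 30},{"slide": [3.6,-6.3,0],"turn": [0,0,5],"claw": 30},{"slide": [4.1,-6,0],"turn": [0,0,5],"claw": 30},{"slide": [0,0,0],"turn": [0,0,0],"claw": 30}]'

```text
t: 15.78
eef_pos: [445.5, -120.8, 152.1]
tcp_rot: [3.142, 0.0, 0.643]
ft_force: [-0.0, 0.7, -0.1]
opening: 0.3
grip_force: 0.0
```

jog_arm --targets '[{"slide": [4.6,-5.5,0],"turn": [0,0,5],"claw": 30},{"slide": [5.1,-5.2,0],"turn": [0,0,5],"claw": 30},{"slide": [5.5,-4.7,0],"turn": [0,0,5],"claw": 30},{"slide": [5.9,-4.2,0],"turn": [0,0,5],"claw": 30},{"slide": [0,0,0],"turn": [0,0,0],"claw": 30}]'

```text
t: 16.4
eef_pos: [466.5, -140.3, 152.1]
tcp_rot: [-3.142, 0.0, 0.992]
ft_force: [-0.2, 0.2, 0.6]
opening: 0.298
grip_force: 0.0
```

jog_arm --targets '[{"slide": [6.2,-3.6,0],"turn": [0,0,5],"claw": 30},{"slide": [6.6,-3.2,0],"turn": [0,0,5],"claw": 30},{"slide": [0,0,0],"turn": [0,0,0],"claw": 30}]'

```text
t: 16.77
eef_pos: [479.3, -147.0, 152.1]
tcp_rot: [3.142, -0.0, 1.166]
ft_force: [-0.6, -0.5, 0.6]
opening: 0.304
grip_force: 0.0
```

jog_arm --targets '[{"slide": [0,0,15],"turn": [0,0,0],"claw": 30},{"slide": [0,0,25],"turn": [0,0,0],"claw": 30},{"slide": [0,0,20],"turn": [0,0,0],"claw": 30},{"slide": [-25,-8,0],"turn": [0,0,10],"claw": 0},{"slide": [-30,-10,0],"turn": [0,0,10],"claw": 0}]'

```text
t: 17.4
eef_pos: [423.7, -165.1, 213.2]
tcp_rot: [3.14, 0.001, 1.522]
ft_force: [-0.1, -0.3, -0.1]
opening: 0.146
grip_force: 0.0
```

jog_arm --targets '[{"slide": [0,0,0],"turn": [0,0,0],"claw": 0},{"slide": [0,0,-20],"turn": [0,0,0],"claw": 0},{"slide": [0,0,-20],"turn": [0,0,0],"claw": 0},{"slide": [0,0,-15],"turn": [0,0,0],"claw": 0},{"slide": [0,0,0],"turn": [0,0,0],"claw": 0}]'

```text
t: 18.02
eef_pos: [424.6, -165.0, 157.0]
tcp_rot: [-3.141, -0.001, 1.515]
ft_force: [-0.7, 0.7, 0.5]
opening: 0.005
grip_force: 0.0
```

jog_arm --targets '[{"slide": [5,0,0],"turn": [0,0,0],"claw": 0},{"slide": [5,0,0],"turn": [0,0,0],"claw": 0},{"slide": [5,-1,0],"turn": [0,0,0],"claw": 0},{"slide": [5,-1,0],"turn": [0,0,0],"claw": 0},{"slide": [5,-1,0],"turn": [0,0,0],"claw": 0}]'

```text
t: 18.65
eef_pos: [449.7, -168.4, 157.2]
tcp_rot: [3.142, -0.0, 1.518]
ft_force: [0.6, 0.2, 0.3]
opening: 0.009
grip_force: 0.1
```

jog_arm --targets '[{"slide": [5,-1,0],"turn": [0,0,0],"claw": 0},{"slide": [5,-1,0],"turn": [0,0,0],"claw": 0},{"slide": [5,-1,0],"turn": [0,0,0],"claw": 0},{"slide": [5,0,0],"turn": [0,0,0],"claw": 0},{"slide": [4,0,0],"turn": [0,0,0],"claw": 0}]'

```text
t: 19.27
eef_pos: [473.7, -171.3, 157.1]
tcp_rot: [3.142, 0.0, 1.519]
ft_force: [0.0, -0.8, 0.2]
opening: 0.004
grip_force: 0.1
```

jog_arm --targets '[{"slide": [3,0,0],"turn": [0,0,0],"claw": 0},{"slide": [3,0,0],"turn": [0,0,0],"claw": 0},{"slide": [3,0,0],"turn": [0,0,0],"claw": 0},{"slide": [2,0,0],"turn": [0,0,0],"claw": 0},{"slide": [0,0,0],"turn": [0,0,0],"claw": 0}]'

```text
t: 19.9
eef_pos: [484.4, -171.3, 157.1]
tcp_rot: [3.142, -0.0, 1.519]
ft_force: [0.0, 0.2, -0.4]
opening: 0.006
grip_force: 0.1
```

jog_arm --targets '[{"slide": [2,0,0],"turn": [0,0,0],"claw": 0},{"slide": [2,0,0],"turn": [0,0,0],"claw": 0},{"slide": [1,0,0],"turn": [0,0,0],"claw": 0},{"slide": [0,0,0],"turn": [0,0,0],"claw": 0}]'

```text
t: 20.4
eef_pos: [489.4, -171.3, 157.1]
tcp_rot: [3.142, -0.0, 1.518]
ft_force: [-0.6, -0.2, -0.2]
opening: 0.006
grip_force: 0.1
```

Run:
```python
from cell import *
import cv2,numpy as np
s=state();print(s['t'],s['eef_pos'],s['ft_force'],s['moment'])
f=np.mean([read_camera('side')['frame'].astype(float) for _ in range(3)],0).astype(np.uint8)
t=np.mean([read_camera('top')['frame'].astype(float) for _ in range(3)],0).astype(np.uint8)
cv2.imwrite('pics/g5.png',np.hstack([cv2.resize(f[160:240,230:310],(400,400),interpolation=cv2.INTER_CUBIC),cv2.resize(t[160:240,250:330],(400,400),interpolation=cv2.INTER_CUBIC)]))
```

```text
20.4 [ 489.41473157 -171.28731857  157.14509744] [-0.63976367 -0.15566482 -0.1776032 ] [-0.06931475  0.07284006 -0.01542665]
```

View pics/g5.png

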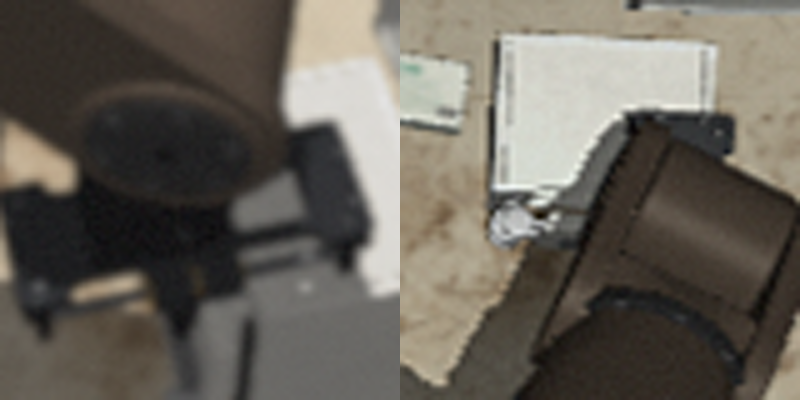

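The fingers (180,320 in the side half) are on the door's outer face with a small dark gap (245,350) left; the door is nearly shut. Pressing on until the stop is felt.

jog_arm --targets '[{"slide": [1.5,0,0],"turn": [0,0,0],"claw": 0},{"slide": [1.5,0,0],"turn": [0,0,0],"claw": 0},{"slide": [1,0,0],"turn": [0,0,0],"claw": 0},{"slide": [0,0,0],"turn": [0,0,0],"claw": 0}]'

```text
t: 21.2
eef_pos: [493.4, -171.3, 157.1]
tcp_rot: [3.142, -0.0, 1.518]
ft_force: [0.3, -1.0, 1.2]
opening: 0.004
grip_force: 0.1
```

jog_arm --targets '[{"slide": [1,0,0],"turn": [0,0,0],"claw": 0},{"slide": [1,0,0],"turn": [0,0,0],"claw": 0},{"slide": [1,0,0],"turn": [0,0,0],"claw": 0},{"slide": [0,0,0],"turn": [0,0,0],"claw": 0}]'

```text
t: 21.7
eef_pos: [496.4, -171.3, 157.1]
tcp_rot: [3.142, -0.0, 1.518]
ft_force: [-0.1, -0.3, 0.5]
opening: 0.001
grip_force: 0.1
```

jog_arm --targets '[{"slide": [1,0,0],"turn": [0,0,0],"claw": 0},{"slide": [1,0,0],"turn": [0,0,0],"claw": 0},{"slide": [0,0,0],"turn": [0,0,0],"claw": 0}]'

```text
t: 22.08
eef_pos: [497.5, -171.3, 157.1]
tcp_rot: [-3.14, -0.0, 1.519]
ft_force: [-6.1, -2.2, 2.9]
opening: 0.004
grip_force: 3.3
```

jog_arm --targets '[{"slide": [1,0,0],"turn": [0,0,0],"claw": 0},{"slide": [0.5,0,0],"turn": [0,0,0],"claw": 0},{"slide": [0,0,0],"turn": [0,0,0],"claw": 0}]'

```text
t: 22.45
eef_pos: [497.7, -171.2, 157.0]
tcp_rot: [-3.137, -0.0, 1.519]
ft_force: [-14.8, -3.0, 6.0]
opening: 0.005
grip_force: 7.5
```

The stop is felt. Backing off and checking.

jog_arm --targets '[{"slide": [-2,0,0],"turn": [0,0,0],"claw": 0},{"slide": [-4,0,0],"turn": [0,0,0],"claw": 0},{"slide": [-20,0,0],"turn": [0,0,0],"claw": 0},{"slide": [-30,0,20],"turn": [0,0,0],"claw": 0},{"slide": [-15,-20,40],"turn": [0,0,0],"claw": 0}]'

```text
t: 23.08
eef_pos: [427.3, -190.4, 216.9]
tcp_rot: [-3.139, -0.002, 1.52]
ft_force: [1.9, -0.1, 1.2]
opening: 0.005
grip_force: 0.0
```

jog_arm --targets '[{"slide": [0,50,20],"turn": [0,0,0],"claw": 0},{"slide": [0,55,20],"turn": [0,0,0],"claw": 0},{"slide": [0,55,0],"turn": [0,0,0],"claw": 0},{"slide": [0,55,0],"turn": [0,0,0],"claw": 0},{"slide": [0,55,0],"turn": [0,0,0],"claw": 0}]'

```text
t: 23.7
eef_pos: [428.8, 80.5, 257.5]
tcp_rot: [3.14, -0.0, 1.518]
ft_force: [1.1, 0.4, -0.2]
opening: 0.003
grip_force: 0.0
```

jog_arm --targets '[{"slide": [0,55,0],"turn": [0,0,0],"claw": 0},{"slide": [0,50,0],"turn": [0,0,0],"claw": 0},{"slide": [0,50,0],"turn": [0,0,0],"claw": 0},{"slide": [0,0,0],"turn": [0,0,0],"claw": 0},{"slide": [0,0,0],"turn": [0,0,0],"claw": 0}]'

```text
t: 24.32
eef_pos: [428.7, 233.5, 257.0]
tcp_rot: [-3.141, 0.0, 1.519]
ft_force: [0.5, -0.2, 0.4]
opening: 0.004
grip_force: 0.0
```

Run:
```python
from cell import *
from h import *
s=state();print(s['t'],s['eef_pos'],s['ft_force'])
p=[583.1,-132.1,-.048]
out=[]
for c,u0,v0 in(('side',240,160),('top',255,160)):
    f=np.mean([read_camera(c)['frame'].astype(float) for _ in range(3)],0).astype(np.uint8)
    im=cv2.resize(f[v0:v0+80,u0:u0+80],(400,400),interpolation=cv2.INTER_CUBIC);im2=im.copy()
    # shut door top outline at z=187 (pin offset ~ +1,-3)
    q=((proj(c,world(p,[(-80,37,187),(-66,37,187),(-61,-83,187),(-75,-83,187)]))-[u0,v0]+.5)*5).astype(int)
    cv2.polylines(im2,[q],1,(0,0,255),1);out.append(np.vstack([im[50:350],im2[50:350]]))
cv2.imwrite('pics/end.png',np.hstack(out))
```

```text
24.325 [428.6972263  233.48164898 257.02161378] [ 0.48118933 -0.23122104  0.44250771]
```

View pics/end.png

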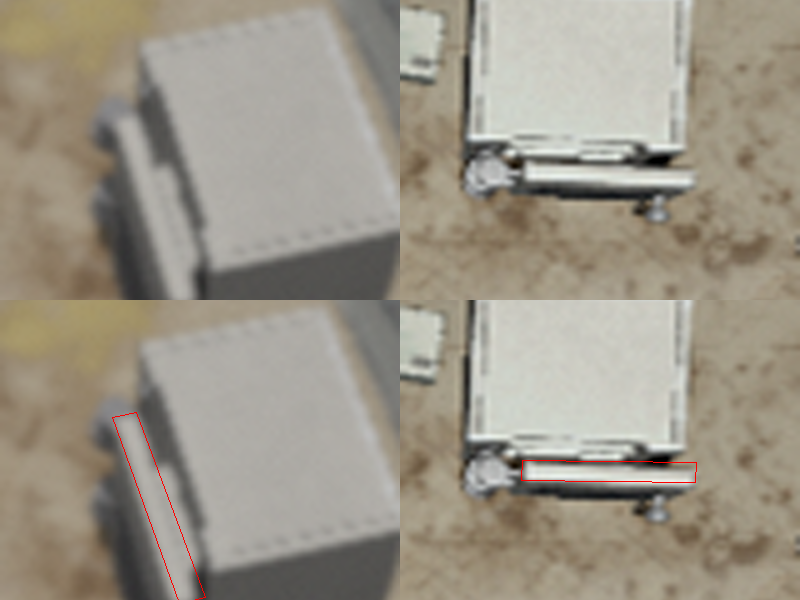

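The door hangs level on both hinges and lies across the front, but its free end looks about 3 mm off the stop, probably a small rebound. Measure that numerically and press again more slowly.

```bash
cat > m.py <<'E'
from cell import *
import numpy as np
g=np.mean([read_camera('top')['frame'].astype(float) for _ in range(6)],0).mean(2)
for c0,c1 in((282,286),(290,294),(298,302),(304,308),(309,311)):
    print(c0,g[186:204,c0:c1].mean(1).astype(int))
s=state();print(s['t'])
E
python3 m.py
```

```text
282 [202 202 203 203 204 205 205 206 207 208 210 169 202 205 222 100  98 201]
290 [202 203 203 204 204 203 204 204 206 206 207 211 184 209 177 184  75 184]
298 [199 199 200 201 202 202 203 204 204 204 206 214 144 193 175 139  64 159]
304 [198 198 197 200 201 201 201 200 203 203 204 208 203 208 107  28   3  82]
309 [203 204 184 181 181 179 191 187 165 166 167 161 178 220 105  88 132 111]
24.925
```

jog_arm --targets '[{"slide": [0,-50,0],"turn": [0,0,0],"claw": 0},{"slide": [0,-55,0],"turn": [0,0,0],"claw": 0},{"slide": [0,-55,0],"turn": [0,0,0],"claw": 0},{"slide": [0,-55,0],"turn": [0,0,0],"claw": 0},{"slide": [0,-55,0],"turn": [0,0,0],"claw": 0}]'

```text
t: 25.55
eef_pos: [428.7, -38.0, 257.4]
tcp_rot: [3.141, 0.0, 1.519]
ft_force: [0.6, 1.1, -0.1]
opening: 0.006
grip_force: 0.0
```

jog_arm --targets '[{"slide": [0,-55,0],"turn": [0,0,0],"claw": 0},{"slide": [0,-50,0],"turn": [0,0,0],"claw": 0},{"slide": [0,-35,-30],"turn": [0,0,0],"claw": 0},{"slide": [10,0,-40],"turn": [0,0,0],"claw": 0},{"slide": [15,0,-30],"turn": [0,0,0],"claw": 0}]'

```text
t: 26.18
eef_pos: [453.7, -176.8, 155.8]
tcp_rot: [-3.141, -0.0, 1.517]
ft_force: [0.1, -0.6, -0.0]
opening: 0.005
grip_force: 0.0
```

jog_arm --targets '[{"slide": [10,0,0],"turn": [0,0,0],"claw": 0},{"slide": [10,0,0],"turn": [0,0,0],"claw": 0},{"slide": [5,0,0],"turn": [0,0,0],"claw": 0},{"slide": [5,0,0],"turn": [0,0,0],"claw": 0},{"slide": [0,0,0],"turn": [0,0,0],"claw": 0}]'

```text
t: 26.8
eef_pos: [484.1, -176.3, 157.6]
tcp_rot: [3.141, 0.0, 1.519]
ft_force: [-0.2, 0.1, -0.2]
opening: 0.005
grip_force: 0.0
```

jog_arm --targets '[{"slide": [2,0,0],"turn": [0,0,0],"claw": 0},{"slide": [2,0,0],"turn": [0,0,0],"claw": 0},{"slide": [2,0,0],"turn": [0,0,0],"claw": 0},{"slide": [2,0,0],"turn": [0,0,0],"claw": 0},{"slide": [0,0,0],"turn": [0,0,0],"claw": 0}]'

```text
t: 27.42
eef_pos: [492.0, -176.3, 157.1]
tcp_rot: [3.142, -0.0, 1.518]
ft_force: [0.7, -0.8, -0.1]
opening: 0.004
grip_force: 0.0
```

jog_arm --targets '[{"slide": [1,0,0],"turn": [0,0,0],"claw": 0},{"slide": [1,0,0],"turn": [0,0,0],"claw": 0},{"slide": [1,0,0],"turn": [0,0,0],"claw": 0},{"slide": [0.5,0,0],"turn": [0,0,0],"claw": 0},{"slide": [0,0,0],"turn": [0,0,0],"claw": 0}]'

```text
t: 28.05
eef_pos: [495.4, -176.3, 157.1]
tcp_rot: [3.142, 0.0, 1.518]
ft_force: [0.4, 0.1, 0.3]
opening: 0.005
grip_force: 0.1
```

jog_arm --targets '[{"slide": [0.5,0,0],"turn": [0,0,0],"claw": 0},{"slide": [0.5,0,0],"turn": [0,0,0],"claw": 0},{"slide": [0.5,0,0],"turn": [0,0,0],"claw": 0},{"slide": [0,0,0],"turn": [0,0,0],"claw": 0},{"slide": [0,0,0],"turn": [0,0,0],"claw": 0}]'

```text
t: 28.68
eef_pos: [496.9, -176.3, 157.2]
tcp_rot: [3.141, 0.0, 1.519]
ft_force: [-0.7, -0.4, -0.1]
opening: 0.005
grip_force: 0.1
```

jog_arm --targets '[{"slide": [0.5,0,0],"turn": [0,0,0],"claw": 0},{"slide": [0.4,0,0],"turn": [0,0,0],"claw": 0},{"slide": [0,0,0],"turn": [0,0,0],"claw": 0},{"slide": [0,0,0],"turn": [0,0,0],"claw": 0}]'

```text
t: 29.18
eef_pos: [497.4, -176.3, 157.1]
tcp_rot: [-3.141, -0.0, 1.518]
ft_force: [-4.7, -0.8, 2.6]
opening: 0.007
grip_force: 2.7
```

Light contact on the stop. Retracting very slowly so it doesn't rebound.

jog_arm --targets '[{"slide": [-0.2,0,0],"turn": [0,0,0],"claw": 0},{"slide": [-0.2,0,0],"turn": [0,0,0],"claw": 0},{"slide": [-0.2,0,0],"turn": [0,0,0],"claw": 0},{"slide": [-0.2,0,0],"turn": [0,0,0],"claw": 0},{"slide": [-0.3,0,0],"turn": [0,0,0],"claw": 0}]'

```text
t: 29.8
eef_pos: [497.0, -176.3, 157.2]
tcp_rot: [3.141, 0.0, 1.518]
ft_force: [-0.7, -1.4, 0.4]
opening: 0.004
grip_force: 0.1
```

jog_arm --targets '[{"slide": [-0.3,0,0],"turn": [0,0,0],"claw": 0},{"slide": [-0.5,0,0],"turn": [0,0,0],"claw": 0},{"slide": [-1,0,0],"turn": [0,0,0],"claw": 0},{"slide": [-3,0,0],"turn": [0,0,0],"claw": 0},{"slide": [-20,0,0],"turn": [0,0,0],"claw": 0}]'

```text
t: 30.42
eef_pos: [472.0, -176.3, 157.1]
tcp_rot: [3.141, 0.0, 1.519]
ft_force: [-0.4, -0.3, 0.5]
opening: 0.006
grip_force: 0.0
```

jog_arm --targets '[{"slide": [-20,0,20],"turn": [0,0,0],"claw": 0},{"slide": [-20,0,40],"turn": [0,0,0],"claw": 0},{"slide": [-5,40,40],"turn": [0,0,0],"claw": 0},{"slide": [0,60,0],"turn": [0,0,0],"claw": 0},{"slide": [0,60,0],"turn": [0,0,0],"claw": 0}]'

```text
t: 31.05
eef_pos: [426.5, -15.0, 257.8]
tcp_rot: [3.14, 0.0, 1.517]
ft_force: [0.4, 0.4, -0.3]
opening: 0.007
grip_force: 0.0
```

jog_arm --targets '[{"slide": [0,60,0],"turn": [0,0,0],"claw": 0},{"slide": [0,60,0],"turn": [0,0,0],"claw": 0},{"slide": [0,60,0],"turn": [0,0,0],"claw": 0},{"slide": [0,60,0],"turn": [0,0,0],"claw": 0},{"slide": [0,0,0],"turn": [0,0,0],"claw": 0}]'

```text
t: 31.68
eef_pos: [426.2, 226.8, 256.9]
tcp_rot: [-3.142, -0.0, 1.523]
ft_force: [-0.5, -1.0, 0.1]
opening: 0.004
grip_force: 0.0
```

Run:
```python
from cell import *
from h import *
old=cv2.imread('pics/end.png')  # top right 400x300 = top[170:230,255:335] x5
o=cv2.resize(old[:300,400:],(80,60),interpolation=cv2.INTER_AREA).mean(2)
t=np.mean([read_camera('top')['frame'].astype(float) for _ in range(4)],0);n=t[170:230,255:335].mean(2)
cv2.imwrite('pics/t2.png',t.astype(np.uint8))
for c in(28,36,44,54,57):
    print(c,'old',o[28:44,c:c+2].mean(1).astype(int),'\n   new',n[28:44,c:c+2].mean(1).astype(int))
s=state();print(s['t'],s['eef_pos'])
```

```text
28 old [197 212 213 107 104 194 219 216 116  50  35 103 137 137 133 118] 
   new [205 220 116  45 176 209 214 211 112  50  28 135 143 136 133 115]
36 old [183 202 177 186  98 175 214 218 146  81  40  46 143 159 154 148] 
   new [178 209 179 102  97 195 213 223 112  57  32 118 153 156 154 147]
44 old [154 200 177 121  67 159 201 215 206 116  52  39 128 140 137 143] 
   new [145 209 179  95  55 189 211 226 121  76  43  40 145 139 135 141]
54 old [182 209 113  90 124 116 178 208 217 128  70 105 138 138 133 131] 
   new [178 220 105  89  97 169 197 218 170  84  93 141 143 133 130 131]
57 old [144 147 143 151 147 132 171 188 196 140 129 133 134 142 145 142] 
   new [141 146 142 148 147 167 181 197 177 122 138 135 133 142 143 143]
31.875 [426.84410586 222.74324324 257.13787893]
```

```bash
python3 -c "
from cell import *
print(job_done())"
```

```text
the job is handed in; nothing more can be done
None
```

I hung the door with both sockets fully down on their pins, swung it shut against the rubber stop, and handed the job in at about 32 s with the arm clear. After a small rebound I pressed it again gently, and the last image shows it closer to the stop by about the 2 mm rebound gap.

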